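Lay the cartridge-fitting kit on its marked tray plates

TASK

Lay out the cartridge-fitting kit: set the chrome headshell, the blue stylus guard, the steel hex driver and the brass counterweight each flat and upright on the black tray plate that carries its own silhouette, covering that silhouette and pointing the way it points. Leave the bubble level and the little fluid bottle standing where they are.

Things in the scene. Friction and masses are not known exactly. Their poses are not given: they have to be found in the camera images.
- headshell: Loose chrome headshell lying flat, 56 mm long, 20 wide, 14 high, 16 g. Origin: underside, at the tip of the thin connector end; all of it lies on the -x side of the origin, z up. Body 42 x 20 x 14 centred at local x = -35 mm: grip there across y. Connector (8 mm thick, 14 mm collar) at x -16 to 0. A thin finger lift juts 10 mm past the +y side at x about -55 mm
- stylus_guard: Loose blue hard silicone stylus guard, an upside-down channel 30 mm long (x), 22 mm wide (y), 16 mm high, about 12 g, open underneath. Origin at the centre of its underside, z up. It looks the same either way round and may lie either way round. Grip across y.
- hex_driver: Loose short steel hex driver lying flat, 75 mm long, 70 g. Origin: underside, at the butt end of the handle; all of it lies on the -x side of the origin, z up. Dark square-section handle 16 x 16 mm at local x -40 to 0; round 6 mm shaft, axis 8 mm up, at x -75 to -40. Nearly all its weight is in the handle: grip at x = -22 mm across y
- counterweight: Loose round brass counterweight standing on its flat face, diameter 34 mm, height 22 mm, about 120 g, with a dark bore mark on top. Origin at the centre of its underside, z up; its turn about z does not matter.
- headshell_plate: Fixed flat black ABS tray plate, 6 mm thick, no rim, underside on the table, z up, 75 (x) by 46 mm, with the white silhouette of the headshell: a 26 mm wide block and a 14 mm wide stub at its +x end. Origin: underside, where the connector tip (headshell's origin) belongs, 8 mm from the +x edge; the silhouette runs towards -x. The headshell's x goes along the plate's x
- guard_plate: Fixed flat black ABS tray plate, 6 mm thick, no rim, underside on the table, z up, 58 x 50 mm with a blue 36 x 28 mm rectangle, the silhouette of the stylus guard. Origin at the centre of the underside and of the rectangle; the guard's length goes along x, either way round.
- driver_plate: Fixed flat black ABS tray plate, 6 mm thick, no rim, underside on the table, z up, 91 (x) by 40 mm, with the white silhouette of the driver: 22 mm wide handle at +x, 10 mm wide shaft. Origin: underside, where the butt of the handle (driver's origin) belongs, 8 mm from the +x edge; the silhouette runs towards -x. The driver's x goes along the plate's x
- weight_plate: Fixed flat black ABS tray plate, 6 mm thick, no rim, underside on the table, z up, 60 x 60 mm with a yellow disc of 40 mm diameter, the silhouette of the counterweight. Origin at the centre of the underside and of the disc.
- bubble_level: Loose round aluminium bubble level with a green top, diameter 24 mm, 10 mm high, origin at the centre of its underside. Not to be moved.
- fluid_bottle: Loose little amber fluid bottle with a black cap, diameter 22 mm, 42 mm high, standing; origin at the centre of its underside. Not to be moved.
There are look-alikes about, which are no part of the job. What is meant by the counterweight is not green or white, and is the larger of those in its own colour.

How it is judged:
By the outcome, as a careful person would: the job done as asked, in the order asked, and still so for the second after the job is handed in, with the robot touching nothing.
It also fails if it takes over 112 s, if anything falls off the work surface, if the arm or the gripper's body presses on something with over 40 N, if the wrist force passes 120 N, or if a joint passes its speed limit or range.

ROBOT

A 6-joint arm with a two-finger parallel gripper is mounted at the origin on the work surface. World frame = base frame: x ahead of the robot, y to its left, z up, the work surface at z = 0. Lengths are in m, angles in rad, forces in N, time in s.
With the tool pointing down it reaches from about 0.25 to 0.775 m from the base axis. Payload 4 kg.
Tool frame: the origin (TCP) lies on the centre line of the jaws, within the pads' length; the fingertips stand 25 mm ahead of it and the grasp point (between the pads) lies 6 mm ahead of it; z points along the fingers, y is the line along which they close (so a half turn about z gives the same grasp; the last joint's range is limited). The gripper opens to 94 mm and grips with 3 to 60 N. Pads are 16 mm wide; open, the fingers measure 119 mm over their backs; the gripper's body (75 mm by 177 mm) begins 78 mm behind the grasp point.
Start: joints at [-1.355, 0.087, 1.371, -0, 1.684, -0.103], TCP at [0.172, -0.522, 0.231] pointing down, gripper open.
Joint ranges: [-3.1, 3.1], [-0.76, 2.03], [0.27, 2.55], [-1.08, 4.22], [0.17, 2.65], [-2.57, 2.57]. Speed limits (rad/s): [2.79, 2.79, 3.14, 3.14, 3.14, 3.14].

INTERFACE

Orientations are given as [roll, pitch, yaw] about the fixed x, y, z axes, in that order (R = Rz(yaw) Ry(pitch) Rx(roll)).
In Python, from bench import robot, imaging gives the robot as it stands. The module is installed in compiled form; this text tells all that it offers.
- The arm moves only by the tool drive_tool, never from a script. Its argument "series" is a list of rows, each a list of 3 entries, a list of its own where there are three numbers: the finger opening in m, from 0 to 0.094, then the shift along the tool's x, y, z in m, then the turn, a rotation vector about the tool's x, y, z in rad. A call has 1 to 5 rows; each row is the pose to reach, as a shift and turn from the pose commanded when the call began, along the tool's axes at that moment; what a row does not reach only later rows make up. A row lasts 1/8 s, in which the tool goes at most 62.5 mm and 10.7 degrees, less where a joint would pass 70% of its speed; a pose out of reach is approached as far as the arm can. A call with a gripper value outside its range is refused whole. The fingers move at their own pace and stop on an object; the grip force is fixed at half the most. Time passes only in rows, so rows that repeat a pose let the fingers close. It gives the time, the measured TCP pose, the force, the opening and the grip force at its end, in the units of the state.
- robot.get_obs(): the state, without advancing time (a new reading comes with each control period).
- imaging.snapshot(name): name is "scene" or "side" or "wrist"; returns the picture (480x640x3 uint8, red, green, blue); there is no depth.
- imaging.get_calibration(name): a dict with "intrinsics" (3x3 intrinsics, pixels), "position" and "rotation" of the camera in the world. Camera axes: x right, y up, looking along -z (the intrinsics and any distortion apply to the point x, -y, -z); pixel columns grow to the right and rows downward; lengths in m; the calibration is good to about 2 mm. A picture is of the moment at which its call begins: read the wrist's pose just before it. get_calibration takes no time and is no camera call; for the wrist camera it gives the pose at the moment of the call.
- robot.close_job(): hands the job in; it is judged then, once.
The state is a dict: "time": time; "joint_positions": joint angles; "qvel": joint speeds; "joint_torque": joint torques, N m; "tool_pos": TCP position; "ee_rot": TCP orientation; "wrist_force": force on the tool from outside, world axes, zero at the start; "wrist_torque": the same for the moment, N m; "width": finger opening in m; "finger_force": force on a finger pad.
Only numpy, scipy, OpenCV 4.12 (cv2) and the standard library are available. Lean on these libraries where they do the work, as an engineer would, in place of code of your own. Each camera call takes 0.05 s, during which the arm holds its last target. There are 200 camera calls.

## Working session

There is one attempt and no reset: what is moved stays moved. The work goes in short steps, Python scripts to look and compute and a tool call to move; the robot and the scene stay as the last step left them, time stands still between calls to the robot, and variables do not carry over. Pictures are saved under pics/ and viewed, at most 14 in all, crops included, and the job is handed in when it is done.

Besides the shell and the picture viewer there is one more tool, called after ">>>" by a JSON object that holds its "name" and its "arguments", one argument or row to a line. drive_tool: Moves the arm, as the interface text tells. Its arguments: {"type":"object","properties":{"series":{"type":"array"}},"required":["series"]}

```bash
mkdir -p pics; ls; python3 - <<'E'
from bench import robot, imaging
import cv2
print(robot.get_obs())
for n in ["scene","side"]:
    im=imaging.snapshot(n); cv2.imwrite(f"pics/{n}0.png",im[:,:,::-1]); c=imaging.get_calibration(n); print(n,c)
E
```

```text
pics
{'time': 0.0, 'joint_positions': array([-1.35511572e+00,  8.79439387e-02,  1.37225776e+00, -3.29120603e-05,
        1.68356670e+00, -1.03125859e-01]), 'qvel': array([-0.00057757, -0.00072689, -0.00053205, -0.00056276,  0.00199065,
       -0.00116146]), 'joint_torque': array([-4.39712567e-04, -3.40185535e+01, -3.02422929e+01,  7.17075798e-02,
        3.29377642e-02, -1.70802000e-04]), 'tool_pos': array([ 0.17225483, -0.52181345,  0.22930837]), 'ee_rot': array([-3.13942510e+00, -1.91440526e-04,  3.18802589e-01]), 'wrist_force': array([-0.89472866,  0.5433462 ,  0.94888371]), 'wrist_torque': array([-0.02269703, -0.00159006, -0.01365156]), 'finger_force': 0.0, 'width': 0.09392863061931458}
scene {'intrinsics': array([[488.98426118,   0.        , 310.30750441],
       [  0.        , 488.98426118, 241.11567231],
       [  0.        ,   0.        ,   1.        ]]), 'position': array([ 1.14286083, -0.21439902,  0.68158613]), 'rotation': array([0.73949111, 0.01326645, 1.16044929])}
side {'intrinsics': array([[572.58439065,   0.        , 309.72718693],
       [  0.        , 572.58439065, 237.21160027],
       [  0.        ,   0.        ,   1.        ]]), 'position': array([0.13203337, 0.53063436, 0.56164014]), 'rotation': array([ 0.92144141,  0.01809243, -2.42454421])}
```

View pics/scene0.png

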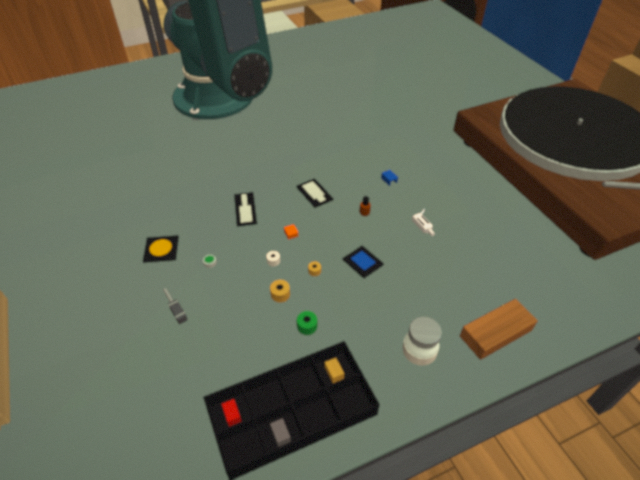

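View pics/side0.png

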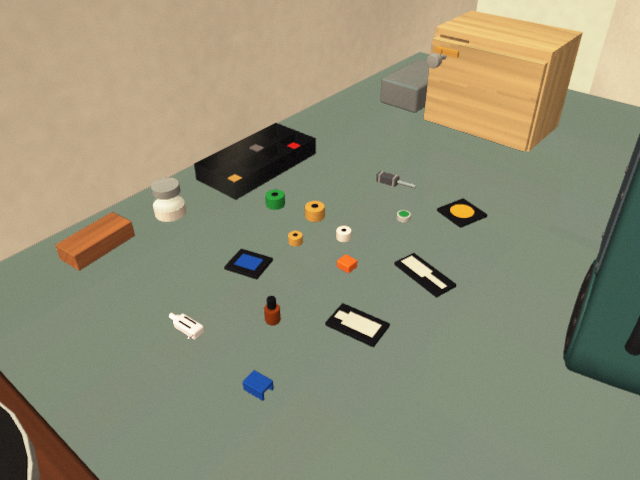

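The scene view shows the headshell at about (424,221), the guard at (390,177) and the driver at (177,305). The plates are at headshell (315,192), guard (363,261), driver (245,209) and weight (161,248).

There are four counterweight candidates in the scene view: brass at (280,289), a smaller brass at (315,268), green at (307,322) and white at (273,258). The one at (280,289) fits, since it is the larger of the two brass ones. I'll confirm it in a crop.

```bash
cat > h.py <<'E'
from bench import robot, imaging
import numpy as np, cv2
from scipy.spatial.transform import Rotation as Ro
def cal(n):
    c=imaging.get_calibration(n); return c["intrinsics"],np.array(c["position"]),Ro.from_euler('xyz',c["rotation"]).as_matrix()
def ray(C,px,z):
    K,p,R=C; u=np.atleast_2d(np.array(px,float))
    d=np.c_[(u[:,0]-K[0,2])/K[0,0],-(u[:,1]-K[1,2])/K[1,1],-np.ones(len(u))]@R.T
    return p+d*((z-p[2])/d[:,2])[:,None]
def proj(C,P):
    K,p,R=C; q=(np.atleast_2d(P)-p)@R
    return np.c_[K[0,2]+K[0,0]*q[:,0]/-q[:,2],K[1,2]-K[1,1]*q[:,1]/-q[:,2]]
E
python3 - <<'E'
from h import *
S=cal("scene");D=cal("side")
pts=dict(head=((424,221),(186,325),.01),guard=((390,177),(258,382),.012),driver=((177,305),(394,181),.008),cw=((280,289),(315,211),.015),small=((315,268),(295,238),.01),hp=((315,192),(358,324),.006),gp=((363,261),(248,263),.006),dp=((245,209),(425,273),.006),wp=((161,248),(462,212),.006),level=((209,260),(403,215),.01),bottle=((365,206),(272,310),.02))
for k,(a,b,z) in pts.items(): print(k,ray(S,a,z)[0].round(3),ray(D,b,z)[0].round(3))
im=cv2.imread("pics/scene0.png")
cv2.imwrite("pics/crop.png",cv2.resize(im[235:345,240:350],None,fx=5,fy=5))
E
```

```text
head [0.619 0.242 0.01 ] [0.617 0.241 0.01 ]
guard [0.481 0.246 0.012] [0.475 0.246 0.012]
driver [ 0.617 -0.239  0.008] [ 0.612 -0.239  0.008]
cw [ 0.661 -0.071  0.015] [ 0.654 -0.066  0.015]
small [0.64  0.004 0.01 ] [0.634 0.006 0.01 ]
hp [0.453 0.087 0.006] [0.445 0.089 0.006]
gp [0.657 0.09  0.006] [0.65  0.094 0.006]
dp [ 0.441 -0.061  0.006] [ 0.432 -0.057  0.006]
wp [ 0.476 -0.237  0.006] [ 0.469 -0.232  0.006]
level [ 0.545 -0.163  0.01 ] [ 0.538 -0.156  0.01 ]
bottle [0.545 0.153 0.02 ] [0.541 0.153 0.02 ]
```

View pics/crop.png

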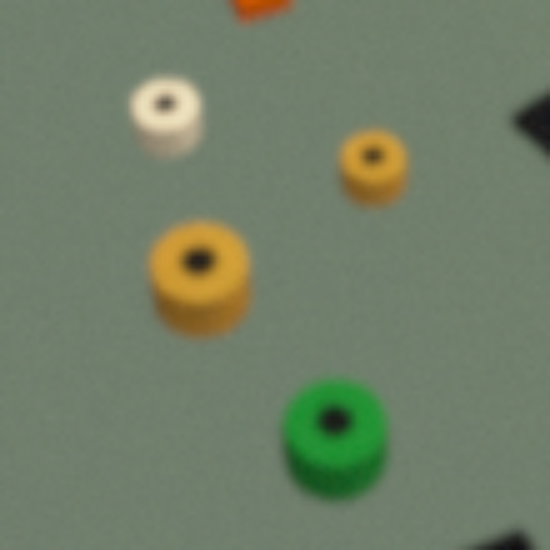

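The crop shows the larger brass weight at scene (280,289) beside the smaller brass at (315,268), so the first one is the target. Next I need the wrist camera geometry and a move helper.

```bash
cat >> h.py <<'E'
def tcp():
    o=robot.get_obs(); return np.array(o["tool_pos"]),Ro.from_euler('xyz',o["ee_rot"]),o
def go(x,y,z,yaw):
    p,R,o=tcp(); T=Ro.from_euler('xyz',[np.pi,0,yaw])
    s=R.inv().apply(np.array([x,y,z])-p); r=(R.inv()*T).as_rotvec()
    print("t",round(o["time"],2),"now",p.round(4),np.round(o["ee_rot"],3),"shift",s.round(4),"rot",r.round(4),"rows",(np.linalg.norm(s)/.0625).round(1),(np.degrees(np.linalg.norm(r))/10.7).round(1))
E
python3 - <<'E'
from h import *
p,R,o=tcp(); K,c,Rc=cal("wrist")
print(K, R.inv().apply(c-p), R.inv().as_matrix()@Rc)
print(ray((K,c,Rc),[(0,0),(640,480)],0))
go(.53,.20,.35,1.9)
E
```

```text
[[348.39244914   0.         327.37104287]
 [  0.         348.39244914 243.36292563]
 [  0.           0.           1.        ]] [ 0.07890908 -0.0011234  -0.15425239] [[-1.13891752e-03  9.62352665e-01  2.71801493e-01]
 [ 9.99999331e-01  1.04072434e-03  5.05416358e-04]
 [ 2.03518351e-04  2.71801886e-01 -9.62353206e-01]]
[[ 0.27572736 -0.15601595  0.        ]
 [-0.04794846 -1.05724387  0.        ]]
t 0.1 now [ 0.1723 -0.5219  0.2294] [-3.14  -0.     0.319] shift [ 0.566  -0.5736 -0.1193] rot [-1.3000e-03 -1.7000e-03 -1.5812e+00] rows 13.0 8.5
```

>>> {"name": "drive_tool", "arguments": {
  "series": [
    [0.094,[0.5,-0.55,0.03],[0,0,-1.58]],
    [0.094,[0.5,-0.55,0.03],[0,0,-1.58]],
    [0.094,[0.5,-0.55,0.03],[0,0,-1.58]],
    [0.094,[0.5,-0.55,0.03],[0,0,-1.58]],
    [0.094,[0.5,-0.55,0.03],[0,0,-1.58]]
  ]
}}

```text
time: 0.72
tool_pos: [0.2996, -0.2351, 0.2174]
ee_rot: [3.141, -0.0, 1.262]
wrist_force: [0.9, -0.4, 0.2]
width: 0.0936
finger_force: 0.0
```

```bash
python3 - <<'E'
from h import *
print(tcp()[2]["joint_positions"].round(2)); go(.54,.17,.2,1.8)
E
```

```text
[-0.81 -0.3   1.75  0.    1.69 -0.51]
t 0.72 now [ 0.2996 -0.2351  0.2174] [ 3.141 -0.     1.262] shift [0.459  0.1057 0.0175] rot [ 2.000e-04 -3.000e-04 -5.384e-01] rows 7.5 2.9
```

>>> {"name": "drive_tool", "arguments": {
  "series": [
    [0.094,[0.45,0.105,0.018],[0,0,-0.54]],
    [0.094,[0.45,0.105,0.018],[0,0,-0.54]],
    [0.094,[0.45,0.105,0.018],[0,0,-0.54]],
    [0.094,[0.45,0.105,0.018],[0,0,-0.54]],
    [0.094,[0.45,0.105,0.018],[0,0,-0.54]]
  ]
}}

```text
time: 1.35
tool_pos: [0.4615, 0.0322, 0.2054]
ee_rot: [-3.142, 0.001, 1.797]
wrist_force: [0.4, -0.5, 0.9]
width: 0.0941
finger_force: 0.0
```

```bash
python3 - <<'E'
from h import *
print(tcp()[2]["joint_positions"].round(2)); go(.54,.17,.2,1.8)
E
```

```text
[-0.05 -0.1   1.61 -0.    1.64 -0.28]
t 1.35 now [0.4615 0.0322 0.2054] [-3.142e+00  1.000e-03  1.797e+00] shift [0.1167 0.1074 0.0053] rot [-0.      0.0006 -0.0033] rows 2.5 0.0
```

>>> {"name": "drive_tool", "arguments": {
  "series": [
    [0.094,[0.115,0.105,0.005],[0,0,0]],
    [0.094,[0.115,0.105,0.005],[0,0,0]],
    [0.094,[0.115,0.105,0.005],[0,0,0]],
    [0.094,[0.115,0.105,0.005],[0,0,0]]
  ]
}}

```text
time: 1.85
tool_pos: [0.5375, 0.1673, 0.1992]
ee_rot: [-3.139, 0.0, 1.799]
wrist_force: [0.5, -0.5, 0.3]
width: 0.0939
finger_force: 0.0
```

```bash
python3 - <<'E'
from h import *
p,R,o=tcp(); print(p,o["joint_positions"].round(2)); C=cal("wrist"); im=imaging.snapshot("wrist")[:,:,::-1]
cv2.imwrite("pics/w1.png",im); np.savez("w1.npz",K=C[0],p=C[1],R=C[2])
print(np.abs(np.array(o["qvel"])).max())
E
```

```text
[0.5375351  0.16734331 0.19917781] [ 0.2   0.13  1.39 -0.    1.63 -0.03]
0.04377949573607614
```

View pics/w1.png

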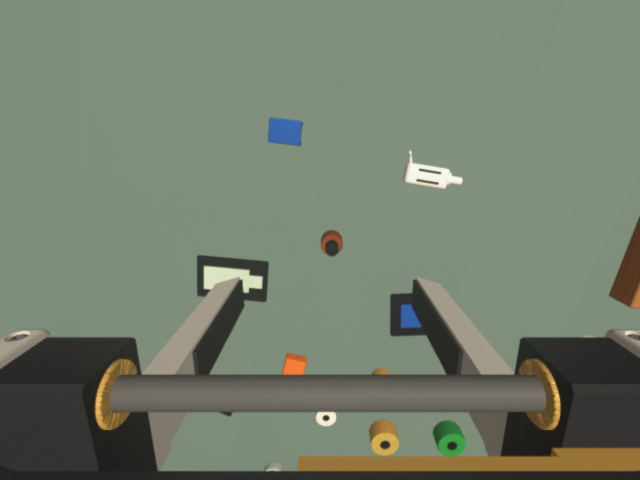

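The wrist view shows the headshell at (430,175) with its connector towards (462,181), and the guard at (285,131). The headshell plate is at (232,278) with its stub pointing right. The bottle is at (332,243), and the guard plate at (410,316) is partly hidden by a finger.

```bash
cat >> h.py <<'E'
def white(im): h=cv2.cvtColor(im,cv2.COLOR_BGR2HSV); return ((h[...,2]>150)&(h[...,1]<60)).astype(np.uint8)*255
def blue(im): h=cv2.cvtColor(im,cv2.COLOR_BGR2HSV); return ((abs(h[...,0].astype(int)-112)<14)&(h[...,1]>140)&(h[...,2]>60)).astype(np.uint8)*255
def brass(im): h=cv2.cvtColor(im,cv2.COLOR_BGR2HSV); return ((abs(h[...,0].astype(int)-20)<7)&(h[...,1]>120)&(h[...,2]>120)).astype(np.uint8)*255
def dark(im): return (im.max(2)<70).astype(np.uint8)*255
def blob(m,C,roi,z,op=0):
    x0,y0,x1,y1=roi; M=np.zeros_like(m); M[y0:y1,x0:x1]=m[y0:y1,x0:x1]
    if op: M=cv2.morphologyEx(M,cv2.MORPH_OPEN,cv2.getStructuringElement(cv2.MORPH_ELLIPSE,(op,op)))
    c=max(cv2.findContours(M,cv2.RETR_EXTERNAL,cv2.CHAIN_APPROX_NONE)[0],key=cv2.contourArea)[:,0]
    w=ray(C,c,z)[:,:2]*1000; (cx,cy),(a,b),t=cv2.minAreaRect(w.astype(np.float32))
    if a<b: a,b,t=b,a,t+90
    m2=cv2.moments(w.astype(np.float32).reshape(-1,1,2)); g=(m2["m10"]/m2["m00"],m2["m01"]/m2["m00"])
    return dict(c=(round(cx,1),round(cy,1)),size=(round(a,1),round(b,1)),ang=round((t+90)%180-90,1),cent=(round(g[0],1),round(g[1],1))),w
E
python3 - <<'E'
from h import *
d=np.load("w1.npz");C=(d["K"],d["p"],d["R"]);im=cv2.imread("pics/w1.png")
print(proj(C,[.481,.246,.012]))
print("guard top",blob(blue(im),C,(255,105,315,160),.016)[0])
print("head body",blob(white(im),C,(395,140,475,200),.014,9)[0])
print("head all",blob(white(im),C,(395,140,475,200),.009)[0])
print("hp white",blob(white(im),C,(195,255,270,300),.006)[0], "body",blob(white(im),C,(195,255,270,300),.006,17)[0])
print("hp dark",blob(dark(im),C,(185,245,272,302),.006)[0])
print("tips",ray(C,[(462,181),(262,283)],.006))
E
```

```text
[[288.58160083 134.94409624]]
guard top {'c': (477.1, 248.4), 'size': (29.3, 20.7), 'ang': 6.7, 'cent': (477.1, 248.5)}
head body {'c': (624.5, 240.8), 'size': (55.5, 20.7), 'ang': 4.6, 'cent': (621.7, 240.1)}
head all {'c': (622.9, 239.3), 'size': (62.3, 28.9), 'ang': -10.9, 'cent': (621.9, 240.5)}
hp white {'c': (451.7, 81.3), 'size': (62.6, 38.9), 'ang': 7.4, 'cent': (445.4, 84.5)} body {'c': (438.9, 80.5), 'size': (37.1, 35.1), 'ang': -82.5, 'cent': (437.9, 83.0)}
hp dark {'c': (450.7, 86.8), 'size': (73.0, 49.7), 'ang': 7.5, 'cent': (454.1, 91.3)}
tips [[0.65536499 0.24202814 0.006     ]
 [0.48228527 0.09096354 0.006     ]]
```

```bash
python3 - <<'E'
from h import *
go(.61,.24,.12,3.22)
d=np.load("w1.npz");C=(d["K"],d["p"],d["R"]);im=cv2.imread("pics/w1.png")
print("head body",blob(white(im),C,(395,140,475,200),.014,15)[0])
E
```

```text
t 1.9 now [0.5372 0.166  0.1996] [-3.139e+00  1.000e-03  1.798e+00] shift [0.0558 0.0878 0.0794] rot [-2.5000e-03 -1.2000e-03 -1.4222e+00] rows 2.1 7.6Traceback (most recent call last):
  File "<stdin>", line 4, in <module>
  File "h.py", line 26, in blob
    c=max(cv2.findContours(M,cv2.RETR_EXTERNAL,cv2.CHAIN_APPROX_NONE)[0],key=cv2.contourArea)[:,0]
      ~~~^^^^^^^^^^^^^^^^^^^^^^^^^^^^^^^^^^^^^^^^^^^^^^^^^^^^^^^^^^^^^^^^^^^^^^^^^^^^^^^^^^^^
ValueError: max() iterable argument is empty
```

>>> {"name": "drive_tool", "arguments": {
  "series": [
    [0.094,[0.02,0.03,0.03],[0,0,-0.18]],
    [0.094,[0.055,0.087,0.06],[0,0,-0.36]],
    [0.094,[0.055,0.087,0.08],[0,0,-0.54]],
    [0.094,[0.055,0.087,0.08],[0,0,-0.72]],
    [0.094,[0.055,0.087,0.08],[0,0,-0.9]]
  ]
}}

```text
time: 2.52
tool_pos: [0.6096, 0.2368, 0.12]
ee_rot: [-3.14, -0.001, 2.7]
wrist_force: [-1.6, -0.6, -0.3]
width: 0.0939
finger_force: 0.0
```

>>> {"name": "drive_tool", "arguments": {
  "series": [
    [0.094,[0,0,0],[0,0,-0.52]],
    [0.094,[0,0,0],[0,0,-0.52]],
    [0.094,[0,0,0],[0,0,-0.52]],
    [0.094,[0,0,0],[0,0,-0.52]],
    [0.094,[0,0,0],[0,0,-0.52]]
  ]
}}

```text
time: 3.15
tool_pos: [0.61, 0.2377, 0.1209]
ee_rot: [-3.141, 0.0, -3.07]
wrist_force: [-0.3, 0.5, -0.1]
width: 0.0941
finger_force: 0.0
```

```bash
cat > snap.py <<'E'
import sys
from h import *
n=sys.argv[1]; C=cal("wrist"); im=imaging.snapshot("wrist")[:,:,::-1]
cv2.imwrite(f"pics/{n}.png",im); np.savez(f"{n}.npz",K=C[0],p=C[1],R=C[2]); go(.61,.24,.12,3.22)
E
python3 snap.py w2; cat >> h.py <<'E'
def load(n): d=np.load(n+".npz"); return (d["K"],d["p"],d["R"]),cv2.imread(f"pics/{n}.png")
E
```

```text
t 3.2 now [0.61   0.238  0.1209] [-3.141  0.    -3.069] shift [-0.0001  0.002   0.0009] rot [-0.0002  0.0001 -0.0063] rows 0.0 0.0
```

View pics/w2.png

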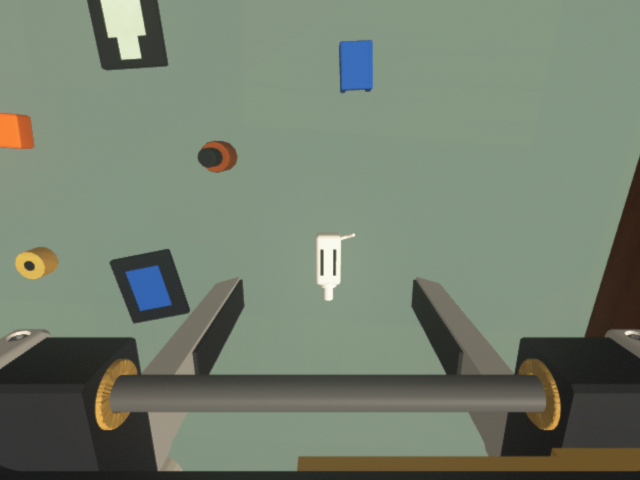

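The headshell is at (328,262) between the jaws with its tip at (329,298). The guard is at (356,66) and the whole guard plate is visible at (150,286).

```bash
cat >> h.py <<'E'
def fill(m,k=7): return cv2.morphologyEx(m,cv2.MORPH_CLOSE,np.ones((k,k),np.uint8))
E
python3 - <<'E'
from h import *
C,im=load("w2")
roi=(305,225,365,310)
print("head body",blob(fill(white(im)),C,roi,.014,17)[0]); print("all",blob(fill(white(im)),C,roi,.009)[0])
print("tip",ray(C,(329,299),.007))
print("guard",blob(blue(im),C,(330,30,380,100),.016)[0])
print("gp blue",blob(blue(im),C,(110,245,195,325),.006)[0],"dark",blob(fill(dark(im)|blue(im)),C,(100,245,192,325),.006)[0])
E
```

```text
head body {'c': (624.2, 245.5), 'size': (70.8, 48.3), 'ang': 4.0, 'cent': (624.6, 245.4)}
all {'c': (626.0, 245.8), 'size': (72.1, 49.5), 'ang': 4.0, 'cent': (626.4, 245.6)}
tip [[0.65413393 0.24314137 0.007     ]]
guard {'c': (477.5, 248.8), 'size': (29.9, 21.5), 'ang': 6.1, 'cent': (477.3, 248.6)}
gp blue {'c': (655.3, 92.4), 'size': (36.3, 28.5), 'ang': 15.3, 'cent': (655.3, 92.4)} dark {'c': (653.9, 94.0), 'size': (57.3, 50.7), 'ang': 15.4, 'cent': (653.9, 94.0)}
```

```bash
sed -i 's/h\[...,2\]>150)&(h\[...,1\]<60/h[...,2]>175)\&(h[...,1]<45/' h.py
python3 - <<'E'
from h import *
C,im=load("w2")
h=cv2.cvtColor(im,cv2.COLOR_BGR2HSV); print(h[200,300],h[270,320],h[260,320],h[20,125])
roi=(305,225,365,310)
print("head body",blob(fill(white(im)),C,roi,.014,17)[0]); print("all",blob(fill(white(im)),C,roi,.009)[0])
go(.618,.241,.028,np.radians(184)) 
E
```

```text
[ 58  32 151] [ 26  34 166] [ 27  32 166] [ 40  34 235]
head body {'c': (619.7, 239.8), 'size': (45.1, 19.0), 'ang': 4.6, 'cent': (618.8, 240.0)}
all {'c': (625.1, 245.5), 'size': (57.7, 30.0), 'ang': 3.5, 'cent': (621.8, 240.5)}
t 3.2 now [0.61   0.238  0.1209] [-3.141  0.    -3.069] shift [-0.0082  0.0025  0.0929] rot [-0.0002  0.0001  0.0023] rows 1.5 0.0
```

>>> {"name": "drive_tool", "arguments": {
  "series": [
    [0.07,[-0.009,0.002,0.05],[0,0,0]],
    [0.06,[-0.009,0.002,0.093],[0,0,0]],
    [0.05,[-0.009,0.002,0.093],[0,0,0]],
    [0.0,[-0.009,0.002,0.093],[0,0,0]],
    [0.0,[-0.009,0.002,0.093],[0,0,0]]
  ]
}}

```text
time: 3.82
tool_pos: [0.6189, 0.2414, 0.0278]
ee_rot: [-3.141, -0.0, -3.067]
wrist_force: [-0.3, -1.1, 0.3]
width: 0.0475
finger_force: 0.0
```

>>> {"name": "drive_tool", "arguments": {
  "series": [
    [0.0,[0,0,0],[0,0,0]],
    [0.0,[0,0,0],[0,0,0]],
    [0.0,[0,0,0],[0,0,0]],
    [0.0,[0,0,0],[0,0,0]]
  ]
}}

```text
time: 4.32
tool_pos: [0.6189, 0.2414, 0.0278]
ee_rot: [-3.142, 0.0, -3.067]
wrist_force: [-0.1, -0.4, 0.4]
width: 0.0196
finger_force: 30.0
```

```bash
python3 - <<'E'
from h import *
go(.54,.12,.13,np.radians(187.5)) 
E
```

```text
t 4.33 now [0.6189 0.2414 0.0278] [-3.142  0.    -3.067] shift [ 0.0878 -0.1152 -0.1022] rot [-0.0001  0.0001 -0.0562] rows 2.8 0.3
```

>>> {"name": "drive_tool", "arguments": {
  "series": [
    [0.0,[0,0,-0.05],[0,0,0]],
    [0.0,[0.01,-0.015,-0.1],[0,0,0]],
    [0.0,[0.05,-0.07,-0.102],[0,0,-0.056]],
    [0.0,[0.088,-0.115,-0.102],[0,0,-0.056]],
    [0.0,[0.088,-0.115,-0.102],[0,0,-0.056]]
  ]
}}

```text
time: 4.95
tool_pos: [0.5368, 0.1176, 0.1289]
ee_rot: [-3.141, -0.003, -3.014]
wrist_force: [0.1, 0.1, -0.2]
width: 0.0197
finger_force: 30.0
```

>>> {"name": "drive_tool", "arguments": {
  "series": [
    [0.0,[0,0,0],[0,0,0]]
  ]
}}

```text
time: 5.08
tool_pos: [0.5402, 0.1203, 0.1302]
ee_rot: [3.141, 0.002, -3.012]
wrist_force: [0.6, 0.2, -0.8]
width: 0.0197
finger_force: 30.0
```

```bash
python3 snap.py w3
```

```text
t 5.12 now [0.5406 0.1208 0.1302] [ 3.141e+00  2.000e-03 -3.011e+00] shift [-0.0843  0.1091  0.0104] rot [0.0004 0.0016 0.0525] rows 2.2 0.3
```

View pics/w3.png

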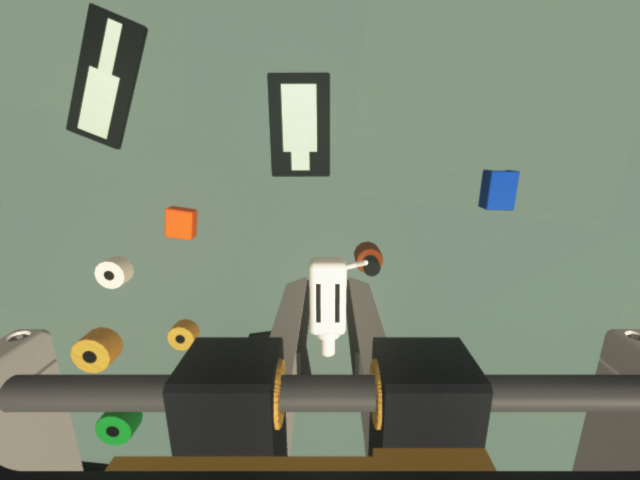

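The headshell is held at (328,300). Its plate is at (300,125) with the stub pointing down, which is world +x. The driver plate is at (107,77), with the handle end at (100,110) and the shaft towards (113,35).

```bash
python3 - <<'E'
from h import *
C,im=load("w3"); W=white(im)
def f(n,roi,op,z=.006):
    a=blob(W,C,roi,z)[0]; b=blob(W,C,roi,z,op)[0]; d=blob(fill(dark(im)|W,5),C,roi,z)[0]; print(n,"\n sil",a,"\n body",b,"\n plate",d)
f("hp",(260,65,340,185),25); f("dp",(55,0,155,155),23)
p,R,o=tcp(); 
E
```

```text
hp 
 sil {'c': (451.5, 88.3), 'size': (61.2, 26.0), 'ang': 7.4, 'cent': (448.7, 88.0)} 
 body {'c': (446.2, 87.6), 'size': (50.6, 25.7), 'ang': 6.9, 'cent': (445.6, 87.7)} 
 plate {'c': (450.1, 88.1), 'size': (73.1, 44.1), 'ang': 7.6, 'cent': (450.0, 88.3)}
dp 
 sil {'c': (436.3, -58.0), 'size': (81.1, 22.2), 'ang': -14.5, 'cent': (443.4, -59.8)} 
 body {'c': (452.3, -62.0), 'size': (48.1, 22.2), 'ang': -14.2, 'cent': (452.4, -62.1)} 
 plate {'c': (436.5, -56.2), 'size': (89.2, 40.9), 'ang': -14.4, 'cent': (436.3, -56.1)}
```

```bash
python3 - <<'E'
from h import *
go(.4444,.0874,.0342,-3.011) 
E
```

```text
t 5.12 now [0.5406 0.1208 0.1302] [ 3.141e+00  2.000e-03 -3.011e+00] shift [ 0.0999 -0.0206  0.0959] rot [0.0004 0.0017 0.0004] rows 2.2 0.0
```

>>> {"name": "drive_tool", "arguments": {
  "series": [
    [0.0,[0.05,-0.01,0],[0,0,0]],
    [0.0,[0.1,-0.0205,0.03],[0,0,0]],
    [0.0,[0.1,-0.0205,0.06],[0,0,0]],
    [0.0,[0.1,-0.0205,0.08],[0,0,0]],
    [0.0,[0.1,-0.0205,0.08],[0,0,0]]
  ]
}}

```text
time: 5.75
tool_pos: [0.4429, 0.0877, 0.0484]
ee_rot: [3.141, -0.003, -3.009]
wrist_force: [0.2, -0.5, -0.1]
width: 0.0199
finger_force: 30.0
```

```bash
python3 - <<'E'
from h import *
go(.4444,.0874,.0342,-3.011) 
E
```

```text
t 5.75 now [0.4429 0.0877 0.0484] [ 3.141e+00 -3.000e-03 -3.009e+00] shift [-0.0015 -0.0005  0.0142] rot [ 0.0003 -0.0031  0.0016] rows 0.2 0.0
```

>>> {"name": "drive_tool", "arguments": {
  "series": [
    [0.0,[-0.0013,-0.0005,0.007],[0,0,0]],
    [0.0,[-0.0013,-0.0005,0.013],[0,0,0]],
    [0.0,[-0.0013,-0.0005,0.014],[0,0,0]],
    [0.0,[-0.0013,-0.0005,0.014],[0,0,0]]
  ]
}}

```text
time: 6.25
tool_pos: [0.4448, 0.0865, 0.0359]
ee_rot: [-3.142, 0.0, -3.011]
wrist_force: [0.5, -0.0, -0.4]
width: 0.0197
finger_force: 30.0
```

>>> {"name": "drive_tool", "arguments": {
  "series": [
    [0.0,[0.0003,0.0008,0.0017],[0,0,0]],
    [0.0,[0.0003,0.0008,0.0017],[0,0,0]],
    [0.03,[0.0003,0.0008,0.0017],[0,0,0]],
    [0.04,[0.0003,0.0008,0.0017],[0,0,0]],
    [0.04,[0.0003,0.0008,0.0017],[0,0,0]]
  ]
}}

```text
time: 6.88
tool_pos: [0.4443, 0.0873, 0.0341]
ee_rot: [-3.141, 0.0, -3.011]
wrist_force: [0.3, -0.6, 0.2]
width: 0.0399
finger_force: 0.0
```

```bash
python3 - <<'E'
from h import *
go(.477,.2486,.13,np.radians(186.3)) 
E
```

```text
t 6.88 now [0.4443 0.0873 0.0341] [-3.141  0.    -3.011] shift [-0.0535  0.1557 -0.0959] rot [-0.0001  0.0002  0.0207] rows 3.0 0.1
```

>>> {"name": "drive_tool", "arguments": {
  "series": [
    [0.045,[0,0,-0.04],[0,0,0]],
    [0.055,[-0.01,0.03,-0.07],[0,0,0.02]],
    [0.055,[-0.03,0.09,-0.07],[0,0,0.02]],
    [0.055,[-0.0535,0.1555,-0.07],[0,0,0.02]],
    [0.055,[-0.0535,0.1555,-0.06],[0,0,0.02]]
  ]
}}

```text
time: 7.5
tool_pos: [0.4778, 0.2519, 0.0947]
ee_rot: [3.14, 0.003, -3.026]
wrist_force: [0.2, -0.0, -0.0]
width: 0.0552
finger_force: 0.0
```

>>> {"name": "drive_tool", "arguments": {
  "series": [
    [0.055,[0,0,0],[0,0,0]]
  ]
}}

```text
time: 7.62
tool_pos: [0.4759, 0.248, 0.0923]
ee_rot: [-3.14, -0.003, -3.03]
wrist_force: [0.3, -1.7, -0.1]
width: 0.0556
finger_force: 0.0
```

```bash
python3 - <<'E'
from h import *
go(.4773,.2486,.03,np.radians(186.2)) 
E
```

```text
t 7.62 now [0.4759 0.248  0.0923] [-3.14e+00 -3.00e-03 -3.03e+00] shift [-0.0016  0.0005  0.0623] rot [-0.0017 -0.0034  0.0037] rows 1.0 0.0
```

>>> {"name": "drive_tool", "arguments": {
  "series": [
    [0.055,[-0.001,0.0005,0.04],[0,0,0.003]],
    [0.055,[-0.001,0.0005,0.063],[0,0,0.003]],
    [0.055,[-0.001,0.0005,0.063],[0,0,0.003]],
    [0.0,[-0.001,0.0005,0.063],[0,0,0.003]],
    [0.0,[-0.001,0.0005,0.063],[0,0,0.003]]
  ]
}}

```text
time: 8.25
tool_pos: [0.4791, 0.2489, 0.0327]
ee_rot: [3.141, 0.003, -3.035]
wrist_force: [-0.5, 0.4, -0.3]
width: 0.0383
finger_force: 0.0
```

>>> {"name": "drive_tool", "arguments": {
  "series": [
    [0.0,[0,0,0],[0,0,0]],
    [0.0,[0,0,0],[0,0,0]],
    [0.0,[0,0,0],[0,0,0]]
  ]
}}

```text
time: 8.62
tool_pos: [0.4784, 0.2492, 0.0318]
ee_rot: [3.142, 0.001, -3.034]
wrist_force: [-0.5, -0.8, 3.0]
width: 0.0214
finger_force: 30.0
```

```bash
python3 - <<'E'
from h import *
go(.63,.15,.13,np.radians(195.35)) 
E
```

```text
t 8.62 now [0.4784 0.2492 0.0318] [ 3.142e+00  1.000e-03 -3.034e+00] shift [-0.1402 -0.1149 -0.098 ] rot [-1.0e-04  1.3e-03 -1.6e-01] rows 3.3 0.9
```

>>> {"name": "drive_tool", "arguments": {
  "series": [
    [0.0,[0,0,-0.055],[0,0,0]],
    [0.0,[0,0,-0.098],[0,0,0]],
    [0.0,[-0.045,-0.04,-0.098],[0,0,-0.06]],
    [0.0,[-0.09,-0.075,-0.098],[0,0,-0.12]],
    [0.0,[-0.14,-0.115,-0.098],[0,0,-0.16]]
  ]
}}

```text
time: 9.25
tool_pos: [0.6293, 0.1501, 0.1291]
ee_rot: [3.141, 0.0, -2.871]
wrist_force: [-0.3, 0.4, 0.3]
width: 0.0213
finger_force: 30.0
```

>>> {"name": "drive_tool", "arguments": {
  "series": [
    [0.0,[0,0,0],[0,0,0]],
    [0.0,[0,0,0],[0,0,0]]
  ]
}}

```text
time: 9.5
tool_pos: [0.6276, 0.1507, 0.1281]
ee_rot: [3.141, -0.002, -2.874]
wrist_force: [0.2, 0.2, -1.0]
width: 0.0216
finger_force: 30.0
```

```bash
python3 snap.py w4; python3 - <<'E'
from h import *
go(.6564,.0927,.05,np.radians(195.35)) 
E
```

```text
t 9.55 now [0.6273 0.1513 0.1286] [ 3.141e+00 -1.000e-03 -2.873e+00] shift [-0.0069  0.0901  0.0087] rot [ 0.0005 -0.0013  0.1899] rows 1.5 1.0
t 9.55 now [0.6273 0.1513 0.1286] [ 3.141e+00 -1.000e-03 -2.873e+00] shift [-0.0127 -0.0643  0.0786] rot [ 0.0006 -0.0012  0.0004] rows 1.6 0.0
```

View pics/w4.png

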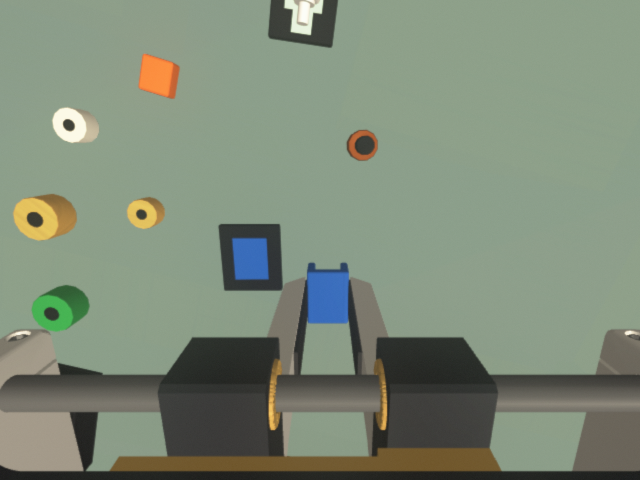

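The guard is held at (328,297), its plate is clear at (250,258), and the headshell's connector sits over its stub at (303,12).

```bash
python3 - <<'E'
from h import *
C,im=load("w4"); B=blue(im)
print("gp",blob(B,C,(215,220,285,295),.006)[0], blob(fill(dark(im)|B,5),C,(215,220,275,295),.006)[0])
print("held",blob(B,C,(306,268,350,325),.1128)[0])
E
```

```text
gp {'c': (655.5, 92.8), 'size': (36.1, 28.3), 'ang': 15.4, 'cent': (655.3, 92.7)} {'c': (654.6, 91.1), 'size': (56.9, 45.0), 'ang': 15.2, 'cent': (654.5, 90.7)}
held {'c': (624.5, 151.0), 'size': (30.9, 21.5), 'ang': 14.5, 'cent': (625.2, 151.2)}
```

>>> {"name": "drive_tool", "arguments": {
  "series": [
    [0.0,[-0.0133,-0.055,0],[0,0,0]],
    [0.0,[-0.0133,-0.0642,0.04],[0,0,0]],
    [0.0,[-0.0133,-0.0642,0.07],[0,0,0]],
    [0.0,[-0.0133,-0.0642,0.08],[0,0,0]],
    [0.0,[-0.0133,-0.0642,0.08],[0,0,0]]
  ]
}}

```text
time: 10.18
tool_pos: [0.6572, 0.0933, 0.0491]
ee_rot: [3.141, -0.001, -2.872]
wrist_force: [0.6, 0.6, -0.2]
width: 0.0218
finger_force: 30.0
```

>>> {"name": "drive_tool", "arguments": {
  "series": [
    [0.0,[0,0,0],[0,0,0]]
  ]
}}

```text
time: 10.3
tool_pos: [0.6589, 0.0929, 0.0513]
ee_rot: [-3.141, 0.003, -2.873]
wrist_force: [0.4, -0.1, 0.1]
width: 0.0216
finger_force: 30.0
```

```bash
python3 - <<'E'
from h import *
go(.657,.093,.0378,np.radians(195.35)) 
E
```

```text
t 10.3 now [0.6589 0.0929 0.0513] [-3.141e+00  3.000e-03 -2.873e+00] shift [0.0019 0.0006 0.0135] rot [-0.0008  0.0035  0.0008] rows 0.2 0.0
```

>>> {"name": "drive_tool", "arguments": {
  "series": [
    [0.0,[0.001,0.0002,0.006],[0,0,0]],
    [0.0,[0.001,0.0002,0.01],[0,0,0]],
    [0.0,[0.001,0.0002,0.01],[0,0,0]],
    [0.0,[0.001,0.0002,0.01],[0,0,0]],
    [0.0,[0.001,0.0002,0.01],[0,0,0]]
  ]
}}

```text
time: 10.92
tool_pos: [0.6571, 0.0921, 0.0391]
ee_rot: [-3.141, 0.0, -2.874]
wrist_force: [-0.3, 0.1, 0.0]
width: 0.0217
finger_force: 30.0
```

```bash
python3 - <<'E'
from h import *
go(.657,.093,.0378,np.radians(195.35)) 
E
```

```text
t 10.93 now [0.6571 0.0921 0.0391] [-3.141  0.    -2.874] shift [-0.0001  0.0009  0.0013] rot [-0.0001  0.0003 -0.0002] rows 0.0 0.0
```

>>> {"name": "drive_tool", "arguments": {
  "series": [
    [0.0,[0,0.0006,0.0011],[0,0,0]],
    [0.0,[0,0.0006,0.0011],[0,0,0]],
    [0.035,[0,0.0006,0.0011],[0,0,0]],
    [0.045,[0,0.0006,0.0011],[0,0,0]],
    [0.05,[0,0.0006,0.0011],[0,0,0]]
  ]
}}

```text
time: 11.55
tool_pos: [0.6569, 0.0927, 0.0379]
ee_rot: [-3.142, 0.0, -2.874]
wrist_force: [-0.3, -0.2, 0.1]
width: 0.0477
finger_force: 0.0
```

```bash
python3 - <<'E'
from h import *
im=cv2.imread("pics/side0.png"); cv2.imwrite("pics/c2.png",np.hstack([cv2.resize(im[160:200,365:425],None,fx=6,fy=6),cv2.resize(cv2.imread("pics/scene0.png")[280:330,155:200],(324,240)*1)]) if 0 else cv2.resize(im[160:200,365:425],None,fx=6,fy=6))
S=cal("scene"); D=cal("side")
# driver ends: scene shaft tip (166,290), handle butt (183,321); side butt (378,178), shaft tip (415,186)
print(ray(S,[(166,290),(183,321)],.007).round(3), ray(D,[(415,186),(378,178)],.007).round(3))
go(.657,.093,.13,np.radians(195.35)) 
E
```

```text
[[ 0.578 -0.249  0.007]
 [ 0.652 -0.237  0.007]] [[ 0.574 -0.25   0.007]
 [ 0.642 -0.23   0.007]]
t 11.55 now [0.6569 0.0927 0.0379] [-3.142  0.    -2.874] shift [-0.0002  0.0003 -0.0921] rot [-0.0001  0.     -0.0002] rows 1.5 0.0
```

>>> {"name": "drive_tool", "arguments": {
  "series": [
    [0.06,[0,0,-0.05],[0,0,0]],
    [0.094,[0,0,-0.1],[0,0,0]],
    [0.094,[0.1,0.29,-0.1],[0,0,0.05]],
    [0.094,[0.1,0.29,-0.1],[0,0,0.05]],
    [0.094,[0.1,0.29,-0.1],[0,0,0.05]]
  ]
}}

```text
time: 12.18
tool_pos: [0.55, 0.2487, 0.1382]
ee_rot: [3.141, 0.001, -2.925]
wrist_force: [-0.1, -0.3, -0.5]
width: 0.0931
finger_force: 0.0
```

```bash
python3 - <<'E'
from h import *
go(.625,-.23,.13,3.35) 
E
```

```text
t 12.18 now [0.55   0.2487 0.1382] [ 3.141e+00  1.000e-03 -2.925e+00] shift [ 0.0298 -0.4836  0.0081] rot [0.0002 0.0008 0.0085] rows 7.8 0.0
```

>>> {"name": "drive_tool", "arguments": {
  "series": [
    [0.094,[0.03,-0.484,0.005],[0,0,0.009]],
    [0.094,[0.03,-0.484,0.005],[0,0,0.009]],
    [0.094,[0.03,-0.484,0.005],[0,0,0.009]],
    [0.094,[0.03,-0.484,0.005],[0,0,0.009]],
    [0.094,[0.03,-0.484,0.005],[0,0,0.009]]
  ]
}}

```text
time: 12.8
tool_pos: [0.5997, -0.0631, 0.135]
ee_rot: [-3.141, 0.001, -2.933]
wrist_force: [1.0, -0.1, -0.3]
width: 0.0942
finger_force: 0.0
```

```bash
python3 - <<'E'
from h import *
go(.625,-.23,.13,3.35) 
E
```

```text
t 12.8 now [ 0.5997 -0.0631  0.135 ] [-3.141e+00  1.000e-03 -2.933e+00] shift [ 0.0098 -0.1686  0.005 ] rot [-0.0003  0.0009  0.0006] rows 2.7 0.0
```

>>> {"name": "drive_tool", "arguments": {
  "series": [
    [0.094,[0.01,-0.167,0.005],[0,0,0]],
    [0.094,[0.01,-0.167,0.005],[0,0,0]],
    [0.094,[0.01,-0.167,0.005],[0,0,0]],
    [0.094,[0.01,-0.167,0.005],[0,0,0]],
    [0.094,[0.01,-0.167,0.005],[0,0,0]]
  ]
}}

```text
time: 13.42
tool_pos: [0.6242, -0.2261, 0.1295]
ee_rot: [3.141, -0.0, -2.933]
wrist_force: [0.2, 0.8, 0.2]
width: 0.094
finger_force: 0.0
```

```bash
python3 snap.py w5
```

```text
t 13.47 now [ 0.6243 -0.2255  0.1297] [ 3.141  0.    -2.932] shift [-0.0829  0.4582  0.01  ] rot [0.0006 0.     0.1314] rows 7.5 0.7
```

View pics/w5.png

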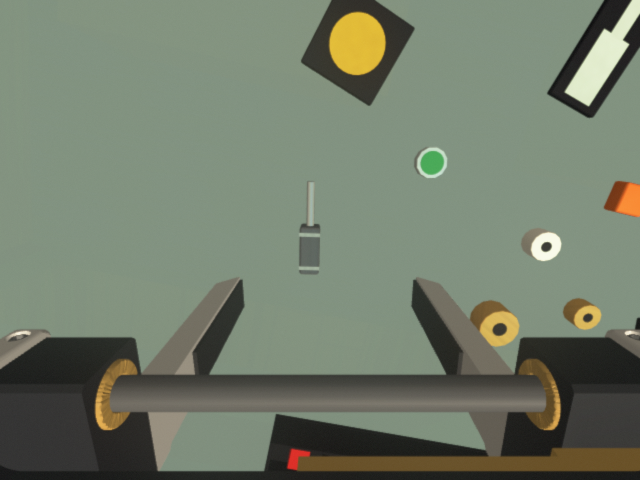

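The driver's handle is at (310,249), with the butt at (309,273) and the shaft tip at (311,181). The weight plate disc is at (357,43). The bubble level is at (432,162) and the big brass weight at (497,323).

```bash
python3 - <<'E'
from h import *
C,im=load("w5")
m=fill((im.max(2)<115).astype(np.uint8)*255,5)
r,w=blob(m,C,(290,215,330,285),.016,9); print("handle",r)
print(ray(C,[(309,273.5)],.016),ray(C,[(310.5,181)],.008))
print("wp disc",blob(brass(im),C,(320,0,400,90),.006)[0])
cwm=brass(im); print("cw",blob(cwm,C,(465,295,522,350),.022)[0], "bore",ray(C,(500,329.5),.022))
E
```

```text
handle {'c': (629.5, -238.9), 'size': (23.7, 16.1), 'ang': 10.6, 'cent': (629.6, -239.0)}
[[ 0.64820423 -0.23520588  0.016     ]] [[ 0.57529774 -0.24868266  0.008     ]]
wp disc {'c': (473.6, -235.0), 'size': (40.0, 39.5), 'ang': -78.1, 'cent': (473.7, -235.1)}
cw {'c': (660.1, -69.7), 'size': (33.5, 29.9), 'ang': 52.7, 'cent': (660.4, -70.2)} bore [[ 0.66208955 -0.06873107  0.022     ]]
```

```bash
python3 - <<'E'
from h import *
go(.6266,-.2392,.028,np.radians(190.5)) 
E
```

```text
t 13.47 now [ 0.6243 -0.2255  0.1297] [ 3.141  0.    -2.932] shift [ 0.0006 -0.014   0.1017] rot [0.0006 0.     0.0265] rows 1.6 0.1
```

>>> {"name": "drive_tool", "arguments": {
  "series": [
    [0.06,[0.0006,-0.014,0.05],[0,0,0.026]],
    [0.05,[0.0006,-0.014,0.085],[0,0,0.026]],
    [0.05,[0.0006,-0.014,0.1],[0,0,0.026]],
    [0.05,[0.0006,-0.014,0.1],[0,0,0.026]],
    [0.05,[0.0006,-0.014,0.1],[0,0,0.026]]
  ]
}}

```text
time: 14.1
tool_pos: [0.628, -0.2405, 0.0321]
ee_rot: [-3.139, 0.003, -2.958]
wrist_force: [-0.4, -0.1, 0.8]
width: 0.0505
finger_force: 0.0
```

```bash
python3 - <<'E'
from h import *
go(.6266,-.2392,.028,np.radians(190.5)) 
E
```

```text
t 14.1 now [ 0.628  -0.2405  0.0321] [-3.139e+00  3.000e-03 -2.958e+00] shift [0.0012 0.0015 0.0041] rot [-0.0023  0.0031  0.0004] rows 0.1 0.0
```

>>> {"name": "drive_tool", "arguments": {
  "series": [
    [0.05,[0.0003,0.0006,0.003],[0,0,0]],
    [0.0,[0.0003,0.0006,0.003],[0,0,0]],
    [0.0,[0.0003,0.0006,0.003],[0,0,0]],
    [0.0,[0.0003,0.0006,0.003],[0,0,0]],
    [0.0,[0.0003,0.0006,0.003],[0,0,0]]
  ]
}}

```text
time: 14.72
tool_pos: [0.6263, -0.2401, 0.0268]
ee_rot: [-3.141, 0.0, -2.959]
wrist_force: [0.1, 0.1, 0.0]
width: 0.0156
finger_force: 30.0
```

>>> {"name": "drive_tool", "arguments": {
  "series": [
    [0.0,[0,0,0],[0,0,0]],
    [0.0,[0,0,0],[0,0,0]]
  ]
}}

```text
time: 14.98
tool_pos: [0.6263, -0.2401, 0.0268]
ee_rot: [-3.141, 0.0, -2.959]
wrist_force: [-0.8, -0.4, 0.1]
width: 0.0159
finger_force: 30.0
```

```bash
python3 - <<'E'
from h import *
go(.53,-.11,.13,np.radians(165.6)) 
E
```

```text
t 14.97 now [ 0.6263 -0.2401  0.0268] [-3.141  0.    -2.959] shift [ 0.071   0.1454 -0.1033] rot [-3.00e-04  1.00e-04  4.34e-01] rows 3.1 2.3
```

>>> {"name": "drive_tool", "arguments": {
  "series": [
    [0.0,[0,0,-0.05],[0,0,0]],
    [0.0,[0.01,0.01,-0.103],[0,0,0.1]],
    [0.0,[0.03,0.06,-0.103],[0,0,0.22]],
    [0.0,[0.055,0.11,-0.103],[0,0,0.34]],
    [0.0,[0.071,0.145,-0.103],[0,0,0.434]]
  ]
}}

```text
time: 15.6
tool_pos: [0.5285, -0.1085, 0.1296]
ee_rot: [3.141, -0.001, 2.888]
wrist_force: [1.3, 0.2, -1.1]
width: 0.0156
finger_force: 30.0
```

>>> {"name": "drive_tool", "arguments": {
  "series": [
    [0.0,[0,0,0],[0,0,0]],
    [0.0,[0,0,0],[0,0,0]],
    [0.0,[0,0,0],[0,0,0]]
  ]
}}

```text
time: 15.98
tool_pos: [0.5307, -0.1112, 0.1296]
ee_rot: [-3.141, 0.0, 2.89]
wrist_force: [0.8, 0.1, -1.5]
width: 0.0161
finger_force: 30.0
```

```bash
python3 snap.py w6
```

```text
t 16.02 now [ 0.5306 -0.1112  0.1295] [-3.141  0.     2.889] shift [0.0107 0.3599 0.0094] rot [-2.000e-04  0.000e+00 -3.305e-01] rows 5.8 1.8
```

View pics/w6.png

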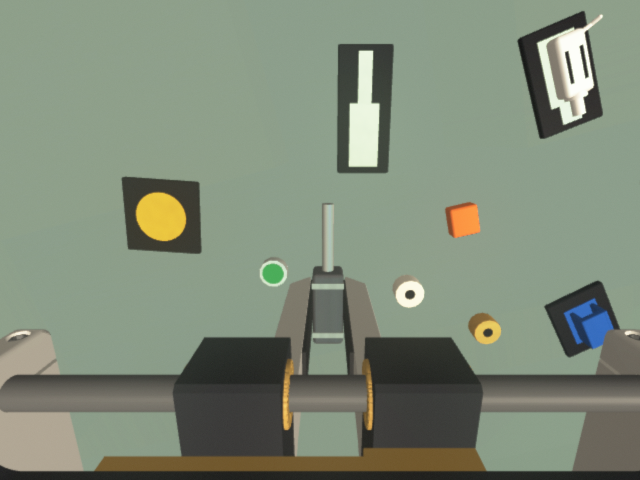

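The driver is held at (328,300), the driver plate is at (364,108) and the weight disc at (162,216). The headshell at (572,75) and the guard at (590,322) are on their plates, seen obliquely.

```bash
python3 - <<'E'
from h import *
C,im=load("w6"); W=white(im); roi=(330,35,400,180)
print(blob(W,C,roi,.006)[0],"\n",blob(W,C,roi,.006,23)[0],"\n",blob(fill(dark(im)|W,5),C,roi,.006)[0])
print("wp",blob(brass(im),C,(120,175,205,255),.006)[0])
print("held butt, tip",ray(C,[(328,342)],.1295-.0268+.016),ray(C,[(328,204.5)],.1295-.0268+.008))
# guard expected corners
u=np.array([np.cos(np.radians(15.35)),np.sin(np.radians(15.35))]);v=np.array([-u[1],u[0]])
for z in (.022,.006): print(np.array([proj(C,[*(np.array([.6554,.0926])+a*u+b*v),z])[0] for a,b in((.015,.011),(.015,-.011),(-.015,-.011),(-.015,.011))]).round(0).tolist())
cv2.imwrite("pics/c6.png",np.hstack([cv2.resize(im[270:370,535:635],(400,400)),cv2.resize(im[5:145,510:610],(286,400))]))
E
```

```text
{'c': (436.5, -57.8), 'size': (80.6, 22.0), 'ang': -14.5, 'cent': (443.6, -59.7)} 
 {'c': (452.3, -61.9), 'size': (47.9, 22.0), 'ang': -13.5, 'cent': (452.7, -62.0)} 
 {'c': (436.3, -58.2), 'size': (88.3, 38.6), 'ang': -14.5, 'cent': (433.8, -57.4)}
wp {'c': (473.5, -235.6), 'size': (40.4, 39.6), 'ang': -20.8, 'cent': (473.6, -235.5)}
held butt, tip [[ 0.55169793 -0.11558573  0.1187    ]] [[ 0.48116214 -0.09736781  0.1107    ]]
[[617.0, 338.0], [592.0, 350.0], [580.0, 322.0], [606.0, 310.0]]
[[602.0, 329.0], [579.0, 340.0], [567.0, 313.0], [592.0, 302.0]]
```

View pics/c6.png

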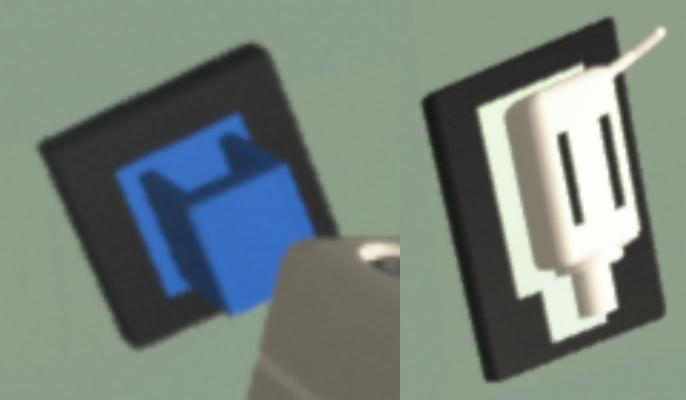

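The crop shows both parts sitting inside their silhouettes. The guard's corners match the projected pose to within about 2 px. Next I place the driver.

```bash
python3 - <<'E'
from h import *
go(.4515,-.0618,.045,2.8885) 
E
```

```text
t 16.02 now [ 0.5306 -0.1112  0.1295] [-3.141  0.     2.889] shift [0.089  0.0281 0.0845] rot [-0.0002  0.0001  0.001 ] rows 2.0 0.0
```

>>> {"name": "drive_tool", "arguments": {
  "series": [
    [0.0,[0.05,0.015,0],[0,0,0]],
    [0.0,[0.089,0.028,0.03],[0,0,0]],
    [0.0,[0.089,0.028,0.07],[0,0,0]],
    [0.0,[0.089,0.028,0.083],[0,0,0]],
    [0.0,[0.089,0.028,0.083],[0,0,0]]
  ]
}}

```text
time: 16.65
tool_pos: [0.4509, -0.0615, 0.0463]
ee_rot: [-3.141, -0.002, 2.89]
wrist_force: [0.2, 1.4, -0.5]
width: 0.0157
finger_force: 30.0
```

>>> {"name": "drive_tool", "arguments": {
  "series": [
    [0.0,[0,0,0],[0,0,0]],
    [0.0,[0,0,0],[0,0,0]],
    [0.0,[0,0,0],[0,0,0]]
  ]
}}

```text
time: 17.02
tool_pos: [0.4516, -0.0613, 0.0476]
ee_rot: [-3.141, 0.002, 2.89]
wrist_force: [0.7, -0.0, -0.4]
width: 0.0157
finger_force: 30.0
```

```bash
python3 - <<'E'
from h import *
go(.4515,-.0618,.0330,2.8885) 
E
```

```text
t 17.02 now [ 0.4516 -0.0613  0.0476] [-3.141e+00  2.000e-03  2.890e+00] shift [-0.     -0.0005  0.0146] rot [-0.0001  0.0017  0.0017] rows 0.2 0.0
```

>>> {"name": "drive_tool", "arguments": {
  "series": [
    [0.0,[0,-0.0005,0.007],[0,0,0]],
    [0.0,[0,-0.0005,0.013],[0,0,0]],
    [0.0,[0,-0.0005,0.013],[0,0,0]],
    [0.0,[0,-0.0005,0.013],[0,0,0]],
    [0.0,[0,-0.0005,0.013],[0,0,0]]
  ]
}}

```text
time: 17.65
tool_pos: [0.4506, -0.0615, 0.0336]
ee_rot: [-3.142, -0.0, 2.89]
wrist_force: [-0.4, 0.3, -0.3]
width: 0.0158
finger_force: 30.0
```

>>> {"name": "drive_tool", "arguments": {
  "series": [
    [0.0,[-0.0008,0,0.0006],[0,0,0]],
    [0.0,[-0.0008,0,0.0006],[0,0,0]],
    [0.0,[-0.0008,0,0.0006],[0,0,0]],
    [0.035,[-0.0008,0,0.0006],[0,0,0]],
    [0.04,[-0.0008,0,0.0006],[0,0,0]]
  ]
}}

```text
time: 18.27
tool_pos: [0.4517, -0.0618, 0.0333]
ee_rot: [-3.141, 0.001, 2.89]
wrist_force: [-1.2, -1.0, 0.0]
width: 0.0322
finger_force: 0.0
```

>>> {"name": "drive_tool", "arguments": {
  "series": [
    [0.04,[0,0,0],[0,0,0]],
    [0.05,[0,0,-0.04],[0,0,0]],
    [0.07,[0,0,-0.1],[0,0,0]],
    [0.094,[0,0,-0.1],[0,0,0]]
  ]
}}

```text
time: 18.77
tool_pos: [0.455, -0.0627, 0.1389]
ee_rot: [-3.141, 0.012, 2.89]
wrist_force: [0.9, 0.0, 0.2]
width: 0.0665
finger_force: 0.0
```

```bash
python3 - <<'E'
from h import *
for a in (3.0,2.89,2.5,2.2): go(.661,-.069,.13,a)
E
```

```text
t 18.77 now [ 0.455  -0.0627  0.1389] [-3.141  0.012  2.89 ] shift [-0.201   0.0451  0.0114] rot [-0.0009  0.0121 -0.1097] rows 3.3 0.6
t 18.77 now [ 0.455  -0.0627  0.1389] [-3.141  0.012  2.89 ] shift [-0.201   0.0451  0.0114] rot [-0.0002  0.0121  0.0003] rows 3.3 0.1
t 18.77 now [ 0.455  -0.0627  0.1389] [-3.141  0.012  2.89 ] shift [-0.201   0.0451  0.0114] rot [0.0022 0.012  0.3903] rows 3.3 2.1
t 18.77 now [ 0.455  -0.0627  0.1389] [-3.141  0.012  2.89 ] shift [-0.201   0.0451  0.0114] rot [0.004  0.0117 0.6903] rows 3.3 3.7
```

>>> {"name": "drive_tool", "arguments": {
  "series": [
    [0.094,[-0.06,0.015,0],[0,0,0]],
    [0.094,[-0.12,0.03,0.01],[0,0,0]],
    [0.094,[-0.16,0.037,0.01],[0,0,0]],
    [0.094,[-0.19,0.042,0.01],[0,0,0]],
    [0.094,[-0.19,0.042,0.01],[0,0,0]]
  ]
}}

```text
time: 19.4
tool_pos: [0.6464, -0.0683, 0.1206]
ee_rot: [-3.141, -0.003, 2.891]
wrist_force: [0.1, 0.1, -0.5]
width: 0.0944
finger_force: 0.0
```

>>> {"name": "drive_tool", "arguments": {
  "series": [
    [0.094,[0,0,0],[0,0,0]],
    [0.094,[0,0,0],[0,0,0]],
    [0.094,[0,0,0],[0,0,0]]
  ]
}}

```text
time: 19.77
tool_pos: [0.6453, -0.0682, 0.1236]
ee_rot: [-3.142, 0.001, 2.89]
wrist_force: [0.3, -0.0, -0.2]
width: 0.0943
finger_force: 0.0
```

```bash
python3 snap.py w7
```

```text
t 19.82 now [ 0.6454 -0.0683  0.1236] [-3.142e+00  1.000e-03  2.890e+00] shift [0.111  0.2898 0.0035] rot [-2.000e-04  5.000e-04 -3.298e-01] rows 5.0 1.8
```

View pics/w7.png

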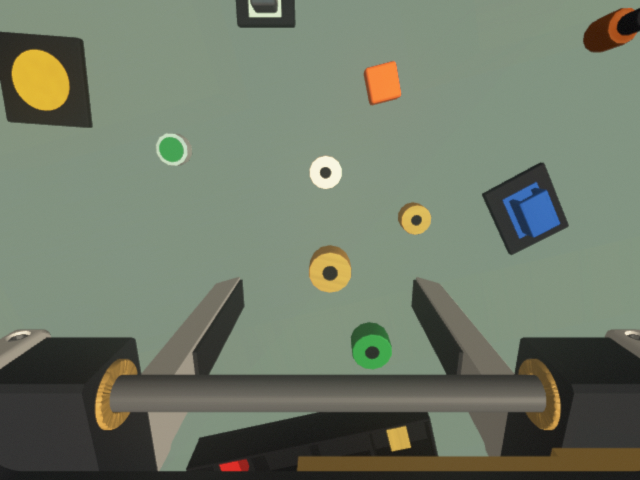

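The counterweight is centred at (330,272) between the open fingers. The small brass at (416,219) and the green at (371,350) are both clear of the jaw line.

```bash
python3 - <<'E'
from h import *
C,im=load("w7"); r,w=blob(brass(im),C,(300,240,360,300),.022); print(r)
b=ray(C,[(330,273)],.022)[0]; print(b); go(b[0],b[1],.03,2.89)
E
```

```text
{'c': (660.2, -68.9), 'size': (35.1, 33.7), 'ang': -69.7, 'cent': (659.6, -69.0)}
[ 0.66175859 -0.06963691  0.022     ]
t 19.82 now [ 0.6454 -0.0683  0.1236] [-3.142e+00  1.000e-03  2.890e+00] shift [-0.0161  0.0027  0.0936] rot [-0.0001  0.0006  0.0002] rows 1.5 0.0
```

>>> {"name": "drive_tool", "arguments": {
  "series": [
    [0.07,[-0.016,0.0025,0.03],[0,0,0]],
    [0.06,[-0.016,0.0025,0.07],[0,0,0]],
    [0.055,[-0.016,0.0025,0.09],[0,0,0]],
    [0.055,[-0.016,0.0025,0.094],[0,0,0]],
    [0.055,[-0.016,0.0025,0.094],[0,0,0]]
  ]
}}

```text
time: 20.45
tool_pos: [0.6627, -0.07, 0.0303]
ee_rot: [3.142, 0.002, 2.89]
wrist_force: [-0.5, 0.5, -0.4]
width: 0.0553
finger_force: 0.0
```

>>> {"name": "drive_tool", "arguments": {
  "series": [
    [0.055,[0,0,0],[0,0,0]],
    [0.0,[0,0,0],[0,0,0]],
    [0.0,[0,0,0],[0,0,0]],
    [0.0,[0,0,0],[0,0,0]],
    [0.0,[0,0,0],[0,0,0]]
  ]
}}

```text
time: 21.08
tool_pos: [0.6623, -0.0701, 0.0297]
ee_rot: [-3.141, 0.001, 2.89]
wrist_force: [-1.0, -0.1, 3.4]
width: 0.033
finger_force: 30.0
```

```bash
python3 - <<'E'
from h import *
go(.53,-.21,.13,2.89)
E
```

```text
t 21.07 now [ 0.6623 -0.0701  0.0297] [-3.141e+00  1.000e-03  2.890e+00] shift [ 0.0933 -0.1684 -0.1004] rot [-0.0004  0.0008  0.0002] rows 3.5 0.0
```

>>> {"name": "drive_tool", "arguments": {
  "series": [
    [0.0,[0,0,-0.05],[0,0,0]],
    [0.0,[0,0,-0.09],[0,0,0]],
    [0.0,[0.03,-0.05,-0.09],[0,0,0]],
    [0.0,[0.06,-0.1,-0.09],[0,0,0]],
    [0.0,[0.093,-0.15,-0.09],[0,0,0]]
  ]
}}

```text
time: 21.7
tool_pos: [0.5332, -0.1927, 0.1184]
ee_rot: [3.142, -0.001, 2.891]
wrist_force: [-0.5, -0.5, -1.1]
width: 0.0329
finger_force: 30.0
```

```bash
python3 - <<'E'
from h import *
go(.4742,-.2353,.05,2.89)
E
```

```text
t 21.7 now [ 0.5332 -0.1927  0.1184] [ 3.142e+00 -1.000e-03  2.891e+00] shift [ 0.0466 -0.0559  0.0685] rot [ 0.     -0.0007  0.0011] rows 1.6 0.0
```

>>> {"name": "drive_tool", "arguments": {
  "series": [
    [0.0,[0.03,-0.035,0],[0,0,0]],
    [0.0,[0.046,-0.056,0.03],[0,0,0]],
    [0.0,[0.046,-0.056,0.055],[0,0,0]],
    [0.0,[0.046,-0.056,0.066],[0,0,0]],
    [0.0,[0.046,-0.056,0.066],[0,0,0]]
  ]
}}

```text
time: 22.32
tool_pos: [0.4758, -0.2342, 0.0521]
ee_rot: [3.141, -0.002, 2.891]
wrist_force: [0.7, -0.2, -1.7]
width: 0.0334
finger_force: 30.0
```

>>> {"name": "drive_tool", "arguments": {
  "series": [
    [0.0,[0,0,0],[0,0,0]],
    [0.0,[0,0,0],[0,0,0]],
    [0.0,[0,0,0],[0,0,0]]
  ]
}}

```text
time: 22.7
tool_pos: [0.4768, -0.235, 0.0539]
ee_rot: [-3.141, 0.001, 2.891]
wrist_force: [-0.1, -0.2, -2.0]
width: 0.0334
finger_force: 30.0
```

```bash
python3 - <<'E'
from h import *
go(.4742,-.2353,.0358,2.89)
E
```

```text
t 22.7 now [ 0.4768 -0.235   0.0539] [-3.141e+00  1.000e-03  2.891e+00] shift [ 0.0024 -0.001   0.0181] rot [-0.0005  0.0014  0.0006] rows 0.3 0.0
```

>>> {"name": "drive_tool", "arguments": {
  "series": [
    [0.0,[0.0022,-0.0008,0.008],[0,0,0]],
    [0.0,[0.0022,-0.0008,0.0165],[0,0,0]],
    [0.0,[0.0022,-0.0008,0.0165],[0,0,0]],
    [0.0,[0.0022,-0.0008,0.0165],[0,0,0]],
    [0.0,[0.0022,-0.0008,0.0165],[0,0,0]]
  ]
}}

```text
time: 23.32
tool_pos: [0.4738, -0.2351, 0.0366]
ee_rot: [-3.142, -0.0, 2.89]
wrist_force: [0.1, -0.9, -1.7]
width: 0.0332
finger_force: 30.0
```

```bash
python3 - <<'E'
from h import *
go(.4742,-.2353,.0358,2.89)
E
```

```text
t 23.32 now [ 0.4738 -0.2351  0.0366] [-3.142 -0.     2.89 ] shift [-0.0004 -0.0001  0.0008] rot [-0.     -0.0001  0.0002] rows 0.0 0.0
```

>>> {"name": "drive_tool", "arguments": {
  "series": [
    [0.0,[-0.0003,0,0.0007],[0,0,0]],
    [0.0,[-0.0003,0,0.0007],[0,0,0]],
    [0.0,[-0.0003,0,0.0007],[0,0,0]],
    [0.045,[-0.0003,0,0.0007],[0,0,0]],
    [0.06,[-0.0003,0,0.0007],[0,0,0]]
  ]
}}

```text
time: 23.95
tool_pos: [0.4744, -0.2353, 0.0363]
ee_rot: [-3.141, 0.001, 2.89]
wrist_force: [0.7, 0.3, 0.4]
width: 0.0494
finger_force: 0.0
```

>>> {"name": "drive_tool", "arguments": {
  "series": [
    [0.06,[0,0,0],[0,0,0]],
    [0.06,[0,0,-0.04],[0,0,0]],
    [0.07,[0,0,-0.1],[0,0,0]],
    [0.094,[0,0,-0.14],[0,0,0]],
    [0.094,[-0.05,0.05,-0.16],[0,0,0]]
  ]
}}

```text
time: 24.58
tool_pos: [0.5261, -0.207, 0.1976]
ee_rot: [-3.139, 0.007, 2.885]
wrist_force: [0.9, -0.1, -0.0]
width: 0.0867
finger_force: 0.0
```

>>> {"name": "drive_tool", "arguments": {
  "series": [
    [0.094,[-0.04,0.15,0],[0,0,0]],
    [0.094,[-0.04,0.15,0],[0,0,0]],
    [0.094,[-0.04,0.15,0],[0,0,0]],
    [0.094,[-0.04,0.15,0],[0,0,0]],
    [0.094,[-0.04,0.15,0],[0,0,0]]
  ]
}}

```text
time: 25.2
tool_pos: [0.6016, -0.0698, 0.1928]
ee_rot: [-3.141, -0.0, 2.89]
wrist_force: [-0.1, 0.3, -0.3]
width: 0.0941
finger_force: 0.0
```

>>> {"name": "drive_tool", "arguments": {
  "series": [
    [0.094,[0,0,0],[0,0,0]],
    [0.094,[0,0,0],[0,0,0]],
    [0.094,[0,0,0],[0,0,0]]
  ]
}}

```text
time: 25.58
tool_pos: [0.6017, -0.0699, 0.193]
ee_rot: [-3.141, 0.0, 2.889]
wrist_force: [0.2, -0.0, 0.5]
width: 0.094
finger_force: 0.0
```

```bash
python3 snap.py w8
```

```text
t 25.62 now [ 0.6018 -0.0697  0.193 ] [-3.141  0.     2.889] shift [0.0694 0.302  0.073 ] rot [-1.000e-04  2.000e-04 -3.306e-01] rows 5.1 1.8
```

View pics/w8.png

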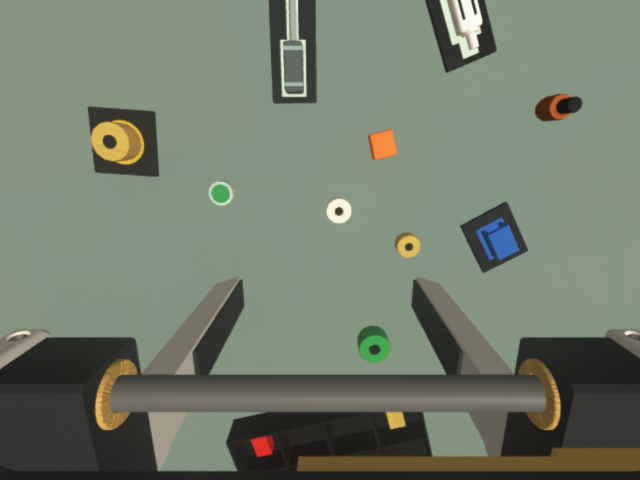

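All four parts are on their plates: the weight at (110,142), the driver at (293,68), the headshell at (462,20) and the guard at (500,240). The level and the bottle are still standing. I'll check the offsets numerically before handing in.

```bash
python3 - <<'E'
from h import *
C,im=load("w8")
print("cw",ray(C,(109.5,142),.028),"want .4736 -.2353; bottom disc",blob(brass(im),C,(85,115,150,170),.006)[0])
print("driver butt",ray(C,(293,95),.022),"want .4728 -.0673", "handle left/right", ray(C,[(282,68),(304,68)],.022).round(4).tolist())
print("head tip",ray(C,(474,50),.013),"want .4793 .092")
print("guard",ray(C,(503,243),.022),"want .6554 .0926")
print("level",ray(C,(221,193.5),.01),"bottle cap",ray(C,(569,104.5),.042))
E
```

```text
cw [[ 0.4739008  -0.23405761  0.028     ]] want .4736 -.2353; bottom disc {'c': (471.7, -239.7), 'size': (48.3, 40.2), 'ang': 67.3, 'cent': (472.2, -239.2)}
driver butt [[ 0.47665356 -0.06746446  0.022     ]] want .4728 -.0673 handle left/right [[0.4539, -0.0706, 0.022], [0.4585, -0.0525, 0.022]]
head tip [[0.47988812 0.09300469 0.013     ]] want .4793 .092
guard [[0.65575745 0.09285469 0.022     ]] want .6554 .0926
level [[ 0.54234857 -0.15999134  0.01      ]] bottle cap [[0.54318881 0.1503309  0.042     ]]
```

```bash
python3 - <<'E'
from h import *
C,im=load("w8"); cv2.imwrite("pics/c8.png",cv2.resize(im[0:110,260:330],None,fx=5,fy=5,interpolation=cv2.INTER_CUBIC))
u=np.array([.9682,-.2504]);o=np.array([.4728,-.0673])
for z,dx in((.022,0),(.006,.003)): print(proj(C,[*(o+dx*u),z]))
E
```

```text
[[291.9470561   90.28868275]]
[[293.76028357  96.51001164]]
```

View pics/c8.png

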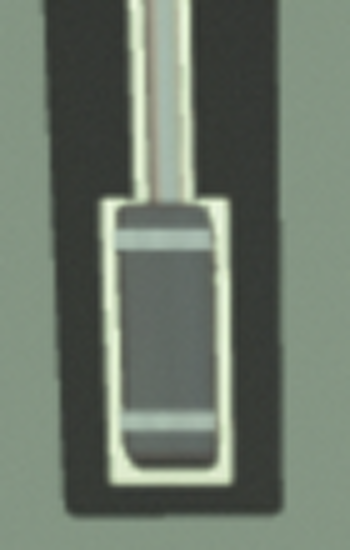

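The driver lies centred in its silhouette, with an even margin around the handle. Handing in.

```bash
python3 -c "
from bench import robot
print(robot.close_job())"
```

```text
the job is handed in; nothing more can be done
None
```

I set the headshell, stylus guard, hex driver and counterweight on their own plates, in that order. The last pictures show each on its silhouette and pointing the right way, with the bubble level and fluid bottle where they were; the job was handed in at about 26 s.

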